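# Put the pills away in the slide-top box

## Robot

A 6-joint arm with a two-finger parallel gripper is mounted at the origin on the work surface. World frame = base frame: x ahead of the robot, y to its left, z up, the work surface at z = 0. Lengths are in m, angles in rad, forces in N, time in s.
With the tool pointing down it reaches from about 0.25 to 0.775 m from the base axis. Payload 4 kg.
Tool frame: the origin (TCP) lies midway between the tips of the shut fingers; the grasp point (between the pads) lies 19 mm behind it; z points along the fingers, y is the direction in which the jaws open and shut (so a half turn about z gives the same grasp; the last joint's range is limited). The gripper opens to 94 mm and grips with 3 to 60 N. Pads are 16 mm wide; open, the fingers measure 119 mm over their backs; the gripper's body (75 mm by 177 mm) begins 78 mm behind the grasp point.
Start: joints at [-0.103, 0.087, 1.371, -0, 1.684, -0.103], TCP at [0.55, -0, 0.206] pointing down, gripper open.
Joint ranges: [-3.1, 3.1], [-0.76, 2.03], [0.27, 2.55], [-1.08, 4.22], [0.17, 2.65], [-2.57, 2.57]. Speed limits (rad/s): [2.79, 2.79, 3.14, 3.14, 3.14, 3.14].

## Interface

Orientations are given as a unit quaternion [x, y, z, w].
In Python, from workcell import robot gives the robot as it stands. The module is installed in compiled form; this text tells all that it offers.
- The arm moves only by the tool apply_moves, never from a script. Its argument "steps" is a list of rows, each an object with "travel": the shift along the tool's x, y, z as a fraction of full scale, a list of three; "roll": the turn about the tool's z as a fraction of full scale. In form: [{"travel": [x, y, z], "roll": roll}, ...]. A call has 1 to 12 rows; each row is the pose to reach, as a shift and turn from the pose commanded when the call began, along the tool's axes at that moment; what a row does not reach only later rows make up. Full scale, the value 1, is 0.1 m for a shift and 90 degrees for a turn. A row lasts 1/8 s, in which the tool goes at most 62.5 mm and 10.7 degrees, less where a joint would pass 70% of its speed; a pose out of reach is approached as far as the arm can. A call with a number of a shift or a turn outside -1 to 1 is refused whole. A call with a gripper value outside its range is refused whole. "claw" is the closure, from -1 (fully open) to 1 (shut), set as the call begins (left out, the last holds). The fingers move at their own pace and stop on an object; the grip force is fixed at half the most. Time passes only in rows, so rows that repeat a pose let the fingers close. It gives the time, the measured TCP pose, the force and the opening at its end, in the units of the state.
- robot.sense(): the state, without advancing time (a new reading comes with each control period).
- robot.grab_frame(name): name is "scene" or "side" or "wrist"; returns the picture (420x560x3 uint8, blue, green, red); there is no depth.
- robot.camera_model(name): a dict with "camera_matrix" (3x3 intrinsics, pixels), "rvec" (rotation vector, rad) and "tvec" (3), from world to camera coordinates, as OpenCV has them. Camera axes: x right, y down, z forward; pixel columns grow to the right and rows downward; lengths in m; the calibration is good to about 2 mm. A picture is of the moment at which its call begins: read the wrist's pose just before it. camera_model takes no time and is no camera call; for the wrist camera it gives the pose at the moment of the call.
- robot.close_job(): hands the job in, once; it reports no verdict.
The state is a dict: "time_s": time; "joint_pos": joint angles; "joint_vel": joint speeds; "tau": joint torques, N m; "tool_pos": TCP position; "orientation": TCP orientation; "ft_force": force on the tool from outside, world axes, zero at the start; "ft_torque": the same for the moment, N m; "gripper_width": opening from 0.0 (shut) to 1.0 (fully open).
Only numpy, scipy, OpenCV 4.12 (cv2) and the standard library are available. Lean on these libraries where they do the work, as an engineer would, in place of code of your own. Each camera call takes 0.05 s, during which the arm holds its last target.

## Task

Stand the small aluminium pill canister upright in the big slide-top wooden box on the nightstand and let go of it. Then slide the lid shut along its grooves, pushing it over the little ridge at the end until it is fully home.

Things in the scene. Friction and masses are not known exactly. Their poses are not given: they have to be found in the camera images.
- canister: Pill canister: plain aluminium cylinder, 34 mm across, 48 mm tall, about 60 g, ribbed screw cap over a thin dark seam. Stands upright and loose on the nightstand, left or right of the box. Not the flat tin (64 mm across, 22 mm tall) nor the torch (102 mm tall), also aluminium, with which it may have changed places. Origin: centre of its underside; z up along its axis.
- box: The big brown wooden slide-top box, fixed: 110 wide (x), 230 long (y), 75 mm tall; not the small closed one. Origin: centre of underside, z up; lid slides out at +y. Floor at z 6 mm; open from above x -46 to 46, y -90 mm to the lid's front edge. Lid's lowest point z 61. At the -y end a ledge (top z 60) bears the dark ridge: a sprung round bar across the channel at y -95, 3 mm proud.
- lid (a joint): Opening of the flat brown lid in m: 0 = fully home at the end stop, growing along the box's +y, at most 0.155; starts at 0.13 to 0.15. Its front edge lies at the box's y = -108 mm + opening. Slides against about 2 N and stays where left. A bead under its front edge meets the ridge at 0.015, passes the crest at 0.010 (about 10 N needed), is clear below 0.005.
- lid_grip (a point): Centre of the raised finger bar on the lid: 60 (box x) x 12 (y) x 16 mm tall, from the lid's top face at z 70 to z 86 mm above the box's origin. This point: box x 0, y = 85 mm + opening, z 78 mm; axes as the box's. Pushing the bar's outer (+y) face towards the box's -y shuts the lid. The lid, 6 mm thick and 100 wide, reaches 30 mm past this point.

How it is judged:
By the outcome, as a careful person would: the job done as asked, in the order asked, and still so for the second after the job is handed in, with the robot touching nothing.
It also fails if it takes over 58 s, if anything falls off the work surface, if the arm or the gripper's body presses on something with over 40 N, if the wrist force passes 120 N, or if a joint passes its speed limit or range.

## Working session

There is one attempt and no reset: what is moved stays moved. The work goes in short steps, Python scripts to look and compute and a tool call to move; the robot and the scene stay as the last step left them, time stands still between calls to the robot, and variables do not carry over. Pictures are saved under pics/ and viewed, and the job is handed in when it is done.

Besides the shell and the picture viewer there is one more tool, called after "Request:" as name(argument=value, ...), one argument or row to a line, values as JSON. apply_moves: Moves the arm, as the interface text tells. Its arguments: {"type":"object","properties":{"steps":{"type":"array"},"claw":{"type":"number"}},"required":["steps"]}

```bash
mkdir -p pics; python3 - <<'E'
from workcell import robot
import cv2
for n in("scene","side","wrist"):
    print(n,robot.camera_model(n)); cv2.imwrite(f"pics/{n}0.png",robot.grab_frame(n))
print(robot.sense())
E
```

```text
scene {'camera_matrix': array([[426.04244146,   0.        , 277.42251617],
       [  0.        , 426.04244146, 207.07331238],
       [  0.        ,   0.        ,   1.        ]]), 'rvec': array([ 2.4607132 ,  0.59328688, -0.20347167]), 'tvec': array([-0.45355424, -0.13296044,  1.06792322])}
side {'camera_matrix': array([[407.55625786,   0.        , 285.01279648],
       [  0.        , 407.55625786, 209.68071499],
       [  0.        ,   0.        ,   1.        ]]), 'rvec': array([ 2.12793155, -0.0211809 ,  0.03994634]), 'tvec': array([-0.52712507,  0.0840567 ,  0.90962381])}
wrist {'camera_matrix': array([[357.41052271,   0.        , 277.86611399],
       [  0.        , 357.41052271, 209.7006143 ],
       [  0.        ,   0.        ,   1.        ]]), 'rvec': array([-2.87394403e+00,  2.76189780e-04,  2.32694424e-03]), 'tvec': array([-0.54898372, -0.02676343,  0.39164966])}
{'time_s': 0.15, 'joint_pos': array([-1.03105362e-01,  8.77741412e-02,  1.37184772e+00,  1.31859166e-05,
        1.68356294e+00, -1.03086065e-01]), 'joint_vel': array([ 9.89167160e-04, -1.77429374e-03, -5.15834104e-03,  2.23343674e-05,
       -2.12639400e-03, -1.31633585e-03]), 'tau': array([ 1.24418581e-03, -3.40636396e+01, -3.02795255e+01,  7.18983379e-02,
        3.04441026e-02, -1.11468453e-04]), 'tool_pos': array([5.49611068e-01, 3.72941369e-05, 2.04609218e-01]), 'orientation': array([ 7.07112858e-01,  7.07100256e-01, -4.96905485e-04, -6.21983494e-04]), 'ft_force': array([-0.20095021, -0.28032094,  0.65015901]), 'ft_torque': array([-0.02141085,  0.03037435, -0.0147986 ]), 'gripper_width': 0.9989137673135978}
```

View pics/scene0.png

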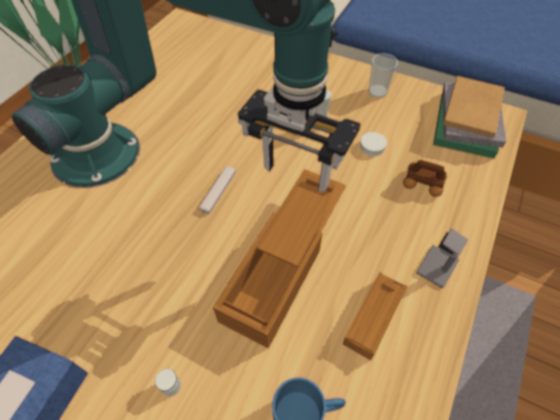

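View pics/side0.png

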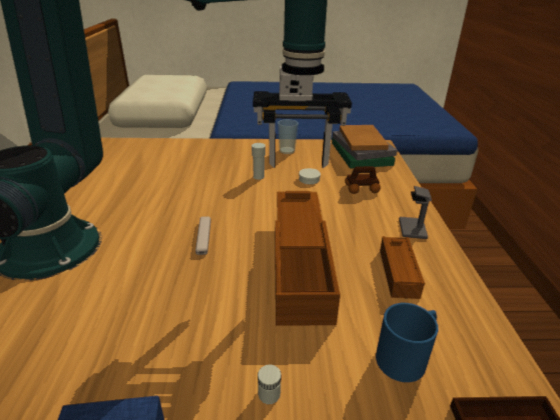

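View pics/wrist0.png

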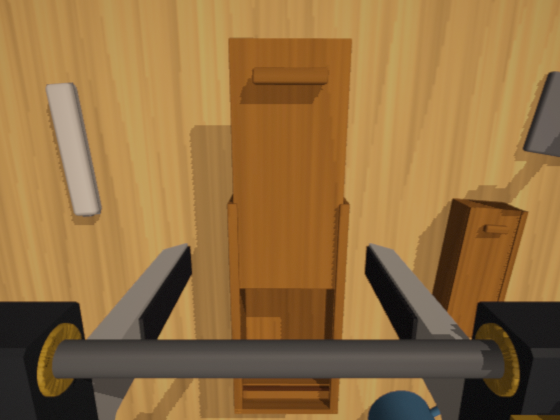

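The canister is the one at scene (168,382) and side (269,385). The torch is at side (258,160) and the flat tin at side (310,177). The open lid and box run roughly along world y. In the wrist view the lid's bar is at about (290,76) and its front edge is at row 288.

```bash
cat > h.py <<'E'
import cv2,numpy as np
from workcell import robot
def ray(m,px):
    R=cv2.Rodrigues(m["rvec"])[0]; t=np.array(m["tvec"])
    p=cv2.undistortPoints(np.array([[px]],float),m["camera_matrix"],None)[0,0]
    return -R.T@t, R.T@np.array([p[0],p[1],1])
def onz(m,px,z):
    c,d=ray(m,px); return c+d*(z-c[2])/d[2]
def tri(ms,pxs):
    A=np.zeros((3,3));b=np.zeros(3)
    for m,p in zip(ms,pxs):
        c,d=ray(m,p);d=d/np.linalg.norm(d);P=np.eye(3)-np.outer(d,d);A+=P;b+=P@c
    return np.linalg.solve(A,b)
def proj(m,P): return cv2.projectPoints(np.array(P,float).reshape(-1,3),m["rvec"],m["tvec"],m["camera_matrix"],None)[0][:,0]
E
python3 - <<'E'
from h import *
S={n:cv2.imread(f"pics/{n}0.png") for n in("scene","side","wrist")}
def crop(n,x,y,w,h,k,o): cv2.imwrite(o,cv2.resize(S[n][y:y+h,x:x+w],None,fx=k,fy=k,interpolation=cv2.INTER_CUBIC))
a=cv2.resize(S["scene"][360:405,140:195],(330,270));b=cv2.resize(S["side"][355:410,240:300],(360,330))
c=np.zeros((330,700,3),np.uint8);c[:270,:330]=a;c[:330,340:]=b;cv2.imwrite("pics/can.png",c)
crop("scene",210,165,145,180,3.3,"pics/cs.png")
crop("side",262,185,80,140,4.2,"pics/cd.png")
E
```

```text
(no output)
```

View pics/can.png

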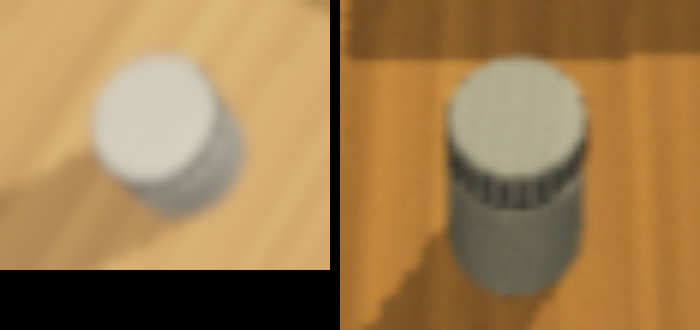

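View pics/cs.png

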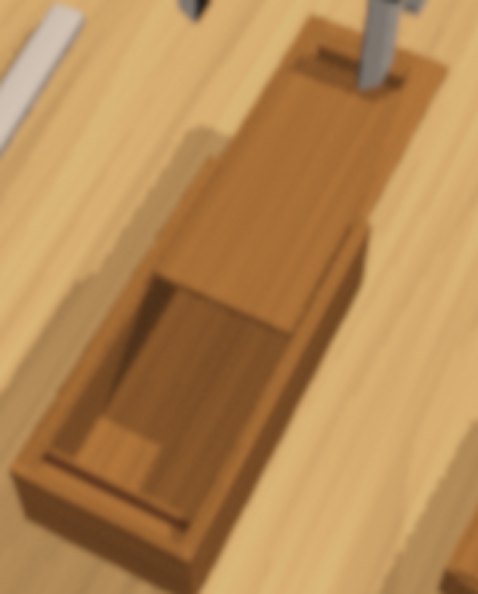

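View pics/cd.png

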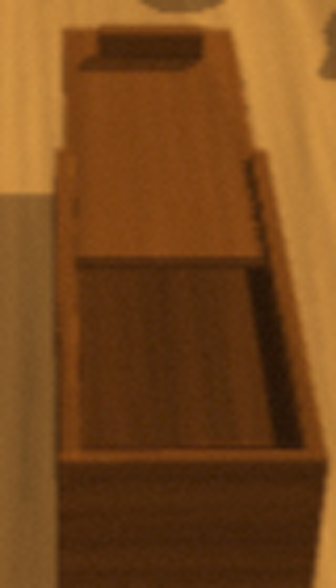

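```bash
python3 - <<'E'
from h import *
np.set_printoptions(precision=4,suppress=True)
m={n:robot.camera_model(n) for n in("scene","side","wrist")}
print("can",tri([m["scene"],m["side"]],[(165.4,379.2),(269,374.2)]),onz(m["scene"],(165.4,379.2),.048),onz(m["side"],(269,374.2),.048))
pts={"side":[(275.8,294.5),(339.6,294.5),(325.3,220.7),(275.6,220.7)],"scene":[(213.6,307.4),(267.6,333.8),(321.8,233.2),(273.6,212.6)],"wrist":[(234,412),(338,411),(349,200),(229,200)]}
for n,p in pts.items():
    Q=np.array([onz(m[n],q,.075)[:2] for q in p]);print(n,Q.tolist(),Q.mean(0))
    d=(Q[2]+Q[3]-Q[0]-Q[1])/2;print("yaw",np.degrees(np.arctan2(-d[0],d[1])),np.linalg.norm(d))
for n,p in {"side":[(279.9,246.9),(325.1,247.4)],"wrist":[(238,288.),(334,288)],"scene":[(256.4,247.7),(297.6,265.6)]}.items():
    print("lid",n,[onz(m[n],q,.07) for q in p])
print("bar wrist", [onz(m["wrist"],q,.086) for q in((252,68),(328,68),(254,82),(327,83))])
E
```

```text
can [ 0.4913 -0.3667  0.0469] [ 0.4911 -0.3665  0.048 ] [ 0.4918 -0.368   0.048 ]
side [[0.5030800964794118, -0.23270794945832718], [0.6117593988684156, -0.23378900224106824], [0.6135946077019421, -0.005962689094926588], [0.5053607314126013, -0.00590522969375018]] [ 0.5584 -0.1196]
yaw -0.5186955024357021 0.22732383164510453
scene [[0.5042611460775379, -0.23167153781249816], [0.6110231444353251, -0.22996798653465408], [0.6115489914179156, -0.004466167094397011], [0.5042230936748382, -0.003582933856716375]] [ 0.5578 -0.1174]
yaw -0.06161629188216557 0.22679534284247876
wrist [[0.5025497848255165, -0.2299234284214635], [0.6128760989728016, -0.2285261670386474], [0.6125108049193884, 0.0017255772651097873], [0.5057126298037075, 0.0017351196058880414]] [ 0.5584 -0.1137]
yaw -0.3470065591291059 0.23095938195524068
lid side [array([ 0.513, -0.093,  0.07 ]), array([ 0.6033, -0.0951,  0.07  ])]
lid wrist [array([ 0.5105, -0.0873,  0.07  ]), array([ 0.6036, -0.0873,  0.07  ])]
lid scene [array([ 0.5112, -0.0891,  0.07  ]), array([ 0.5991, -0.0879,  0.07  ])]
bar wrist [array([0.5291, 0.1104, 0.086 ]), array([0.5884, 0.1104, 0.086 ]), array([0.5305, 0.1001, 0.086 ]), array([0.588 , 0.0993, 0.086 ])]
```

Request:
apply_moves(
  steps=[
    {"travel": [-0.5, -0.15, 0], "roll": 0},
    {"travel": [-1, -0.3, 0], "roll": 0},
    {"travel": [-1, -0.3, 0], "roll": 0},
  ],
)

```text
time_s: 0.52
tool_pos: [0.519, -0.1027, 0.2051]
orientation: [0.709, 0.705, -0.001, -0.0]
ft_force: [0.4, 0.3, 0.8]
gripper_width: 0.994
```

Request:
apply_moves(
  steps=[
    {"travel": [-0.5, -0.15, 0], "roll": 0},
    {"travel": [-1, -0.29, 0], "roll": 0},
    {"travel": [-1, -0.29, 0], "roll": 0},
  ],
)

```text
time_s: 0.9
tool_pos: [0.4904, -0.2018, 0.205]
orientation: [0.709, 0.706, -0.0, -0.0]
ft_force: [-0.8, 0.6, -0.6]
gripper_width: 1.001
```

Request:
apply_moves(
  steps=[
    {"travel": [-0.5, 0, 0], "roll": 0},
    {"travel": [-1, 0, 0], "roll": 0},
    {"travel": [-1, 0, 0], "roll": 0},
  ],
)

```text
time_s: 1.27
tool_pos: [0.4914, -0.301, 0.2044]
orientation: [0.708, 0.706, 0.0, -0.001]
ft_force: [-0.3, 0.6, 0.5]
gripper_width: 1.003
```

Request:
apply_moves(
  steps=[
    {"travel": [-0.4, 0, 0], "roll": 0},
    {"travel": [-0.67, 0, 0], "roll": 0},
    {"travel": [-0.67, 0, 0], "roll": 0},
    {"travel": [-0.67, 0, 0], "roll": 0},
  ],
)

```text
time_s: 1.78
tool_pos: [0.4918, -0.3649, 0.2055]
orientation: [0.706, 0.708, 0.001, -0.0]
ft_force: [0.2, 0.5, 0.7]
gripper_width: 1.005
```

```bash
python3 - <<'E'
from h import *
m=robot.camera_model("wrist");s=robot.sense();print(s["time_s"],s["tool_pos"],s["orientation"],s["joint_pos"])
cv2.imwrite("pics/w1.png",robot.grab_frame("wrist"));print(proj(m,[[.4915,-.367,.048],[.4915,-.367,0]]))
E
```

```text
1.775 [ 0.49179445 -0.36488807  0.20549016] [ 7.06386261e-01  7.07826233e-01  5.71917506e-04 -3.84404867e-04] [-7.31569803e-01  2.27457370e-01  1.21108034e+00  1.19335613e-03
  1.70376221e+00 -7.33448442e-01]
[[277.66972812 197.16769346]
 [277.66507614 187.13345996]]
```

View pics/w1.png

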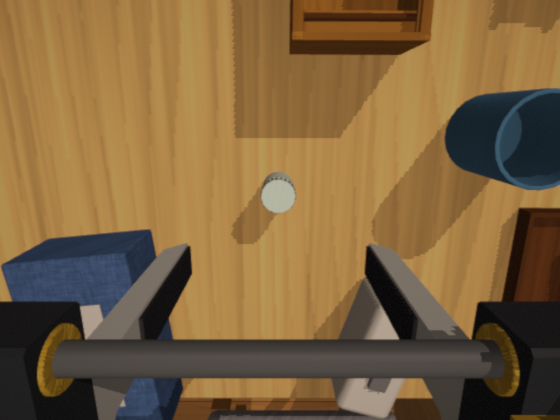

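The wrist view shows the canister cap at (278,194), within 3 px of the prediction. A blue book lies to the left at (100,260) and a grey object near (375,350), so I'll check their clearance.

```bash
python3 - <<'E'
from h import *
m=robot.camera_model("wrist")
print("can",onz(m,(278.3,194.5),.048))
for z in(0,.04,.08):
  print(z,[onz(m,p,z)[:2].round(3) for p in((152,232),(165,270),(182,380),(365,285),(335,400),(400,410))])
E
```

```text
can [ 0.49206713 -0.36455923  0.048     ]
0 [array([ 0.349, -0.419]), array([ 0.36 , -0.466]), array([ 0.369, -0.62 ]), array([ 0.595, -0.485]), array([ 0.567, -0.651]), array([ 0.653, -0.667])]
0.04 [array([ 0.364, -0.406]), array([ 0.373, -0.448]), array([ 0.382, -0.585]), array([ 0.584, -0.465]), array([ 0.559, -0.613]), array([ 0.637, -0.627])]
0.08 [array([ 0.378, -0.392]), array([ 0.387, -0.429]), array([ 0.394, -0.551]), array([ 0.574, -0.444]), array([ 0.551, -0.575]), array([ 0.62 , -0.588])]
```

Request:
apply_moves(
  steps=[
    {"travel": [0.015, 0.01, 0.4], "roll": 0},
    {"travel": [0.015, 0.01, 0.8], "roll": 0},
    {"travel": [0.015, 0.01, 1], "roll": 0},
    {"travel": [0.015, 0.01, 1], "roll": 0},
  ],
  claw=-0.4,
)

```text
time_s: 2.33
tool_pos: [0.4913, -0.3631, 0.1035]
orientation: [0.707, 0.708, 0.0, -0.002]
ft_force: [-0.4, -0.7, -0.2]
gripper_width: 0.702
```

Request:
apply_moves(
  steps=[
    {"travel": [0, 0, 0.3], "roll": 0},
    {"travel": [0, 0, 0.6], "roll": 0},
    {"travel": [0, 0, 0.8], "roll": 0},
    {"travel": [0, 0, 0.93], "roll": 0},
    {"travel": [0, 0, 0.93], "roll": 0},
    {"travel": [0, 0, 0.93], "roll": 0},
  ],
)

```text
time_s: 3.08
tool_pos: [0.4928, -0.3661, 0.0138]
orientation: [0.707, 0.707, 0.0, 0.001]
ft_force: [0.0, -0.9, -0.0]
gripper_width: 0.7
```

Request:
apply_moves(
  steps=[
    {"travel": [0, 0, 0], "roll": 0},
    {"travel": [0, 0, 0], "roll": 0},
    {"travel": [0, 0, 0], "roll": 0},
    {"travel": [0, 0, 0], "roll": 0},
    {"travel": [0, 0, 0], "roll": 0},
    {"travel": [0, 0, 0], "roll": 0},
  ],
  claw=1,
)

```text
time_s: 3.82
tool_pos: [0.4921, -0.3656, 0.0127]
orientation: [0.707, 0.707, 0.0, 0.0]
ft_force: [-0.4, -0.1, 1.6]
gripper_width: 0.358
```

Request:
apply_moves(
  steps=[
    {"travel": [0, 0, -0.1], "roll": 0},
    {"travel": [0, 0, -0.5], "roll": 0},
    {"travel": [0, 0, -1], "roll": 0},
    {"travel": [0, 0, -1], "roll": 0},
  ],
)

```text
time_s: 4.32
tool_pos: [0.4947, -0.3678, 0.1191]
orientation: [0.707, 0.707, 0.0, 0.006]
ft_force: [-0.1, -0.6, -1.2]
gripper_width: 0.357
```

Request:
apply_moves(
  steps=[
    {"travel": [0.2, 0.2, -0.2], "roll": 0},
    {"travel": [0.6, 0.5, -0.2], "roll": 0},
    {"travel": [1, 0.66, -0.2], "roll": 0},
    {"travel": [1, 0.66, -0.2], "roll": 0},
  ],
)

```text
time_s: 4.82
tool_pos: [0.5586, -0.2624, 0.1312]
orientation: [0.706, 0.709, 0.0, -0.001]
ft_force: [0.0, -0.9, -0.2]
gripper_width: 0.358
```

Request:
apply_moves(
  steps=[
    {"travel": [0.3, 0, 0], "roll": 0},
    {"travel": [0.7, 0, 0], "roll": 0},
    {"travel": [1, 0, 0], "roll": 0},
    {"travel": [1, 0, 0], "roll": 0},
    {"travel": [1, 0, 0], "roll": 0},
  ],
)

```text
time_s: 5.45
tool_pos: [0.5576, -0.1667, 0.132]
orientation: [0.707, 0.707, -0.001, -0.0]
ft_force: [0.1, 0.1, -0.9]
gripper_width: 0.359
```

```bash
python3 - <<'E'
from h import *
s=robot.sense();print(s["time_s"],s["tool_pos"],s["gripper_width"])
cv2.imwrite("pics/s2.png",np.hstack([cv2.resize(robot.grab_frame(n)[y:y+250,x:x+250],None,fx=1.6,fy=1.6) for n,x,y in(("side",180,120),("scene",150,130))]))
E
```

```text
5.45 [ 0.55760936 -0.16665884  0.13199539] 0.35901240260354894
```

View pics/s2.png

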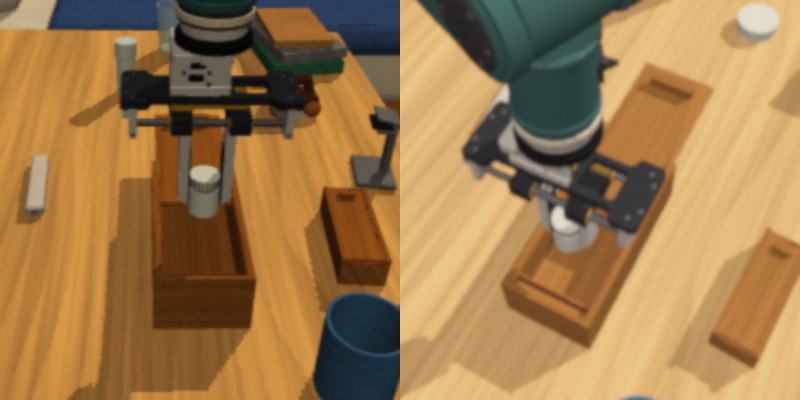

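The canister is held upright, over the opening at side-panel (203,190), clear of the walls and the lid. Next I lower it.

Request:
apply_moves(
  steps=[
    {"travel": [0.12, 0, 0.1], "roll": 0},
    {"travel": [0.12, 0, 0.4], "roll": 0},
    {"travel": [0.12, 0, 0.75], "roll": 0},
    {"travel": [0.12, 0, 0.95], "roll": 0},
    {"travel": [0.12, 0, 1], "roll": 0},
    {"travel": [0.12, 0, 1], "roll": 0},
  ],
)

```text
time_s: 6.3
tool_pos: [0.558, -0.1534, 0.0324]
orientation: [0.707, 0.707, 0.0, -0.0]
ft_force: [-0.1, 0.9, 0.6]
gripper_width: 0.358
```

Request:
apply_moves(
  steps=[
    {"travel": [0, 0, 0.05], "roll": 0},
    {"travel": [0, 0, 0.09], "roll": 0},
    {"travel": [0, 0, 0.12], "roll": 0},
    {"travel": [0, 0, 0.14], "roll": 0},
    {"travel": [0, 0, 0.14], "roll": 0},
    {"travel": [0, 0, 0.14], "roll": 0},
  ],
)

```text
time_s: 7.05
tool_pos: [0.5581, -0.1536, 0.0187]
orientation: [0.707, 0.707, 0.0, 0.0]
ft_force: [0.5, -0.3, -0.1]
gripper_width: 0.357
```

Request:
apply_moves(
  steps=[
    {"travel": [0, 0, 0.005], "roll": 0},
    {"travel": [0, 0, 0.01], "roll": 0},
    {"travel": [0, 0, 0.01], "roll": 0},
  ],
)

```text
time_s: 7.42
tool_pos: [0.5581, -0.1536, 0.0186]
orientation: [0.707, 0.707, 0.0, 0.0]
ft_force: [-2.3, 0.6, 5.7]
gripper_width: 0.359
```

Contact with the floor shows as 5.7 N, so I release with a small opening to clear the walls.

Request:
apply_moves(
  steps=[
    {"travel": [0, 0, 0], "roll": 0},
    {"travel": [0, 0, 0], "roll": 0},
    {"travel": [0, 0, 0], "roll": 0},
    {"travel": [0, 0, 0], "roll": 0},
  ],
  claw=-0.06,
)

```text
time_s: 7.92
tool_pos: [0.558, -0.1535, 0.0172]
orientation: [0.707, 0.707, -0.0, -0.0]
ft_force: [0.2, 0.5, 0.2]
gripper_width: 0.531
```

Request:
apply_moves(
  steps=[
    {"travel": [0, 0, -0.1], "roll": 0},
    {"travel": [0, 0, -0.3], "roll": 0},
    {"travel": [0, 0, -0.6], "roll": 0},
    {"travel": [0, 0, -1], "roll": 0},
    {"travel": [0, 0, -1], "roll": 0},
  ],
)

```text
time_s: 8.55
tool_pos: [0.5608, -0.1545, 0.1228]
orientation: [0.707, 0.707, 0.002, 0.004]
ft_force: [-0.4, 0.5, -0.4]
gripper_width: 0.529
```

Request:
apply_moves(
  steps=[
    {"travel": [0, 0, -0.5], "roll": 0},
    {"travel": [0.3, 0, -0.6], "roll": 0},
    {"travel": [0.8, 0, -0.6], "roll": 0},
    {"travel": [1, 0, -0.6], "roll": 0},
    {"travel": [1, 0, -0.6], "roll": 0},
  ],
  claw=1,
)

```text
time_s: 9.18
tool_pos: [0.5576, -0.0527, 0.1767]
orientation: [0.706, 0.708, -0.001, -0.0]
ft_force: [-0.2, 0.2, -0.3]
gripper_width: 0.036
```

```bash
python3 - <<'E'
from h import *
s=robot.sense();print(s["time_s"],s["tool_pos"],s["gripper_width"])
cv2.imwrite("pics/s3.png",np.hstack([cv2.resize(robot.grab_frame(n)[y:y+250,x:x+250],None,fx=1.6,fy=1.6) for n,x,y in(("side",180,120),("scene",150,130))]))
cv2.imwrite("pics/w3.png",robot.grab_frame("wrist"))
E
```

```text
9.175 [ 0.55763846 -0.05268242  0.17665381] 0.03562120162419221
```

View pics/s3.png

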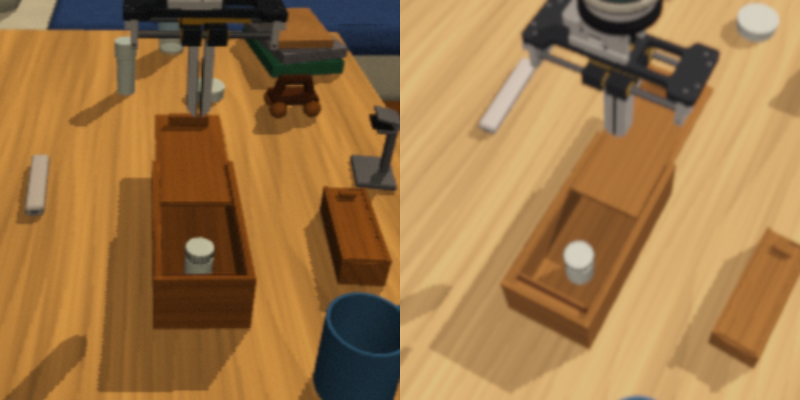

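View pics/w3.png

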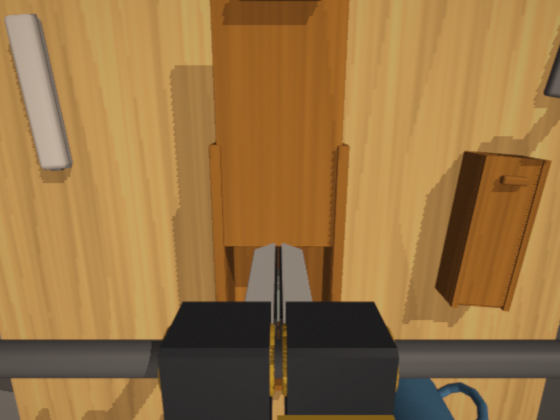

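The canister stands free and upright in the box, at side-panel (199,255) and scene-panel (578,260). I'm taking the shut fingers behind the lid bar.

Request:
apply_moves(
  steps=[
    {"travel": [0.4, 0, 0], "roll": 0},
    {"travel": [0.9, 0, 0], "roll": 0},
    {"travel": [1, 0, 0], "roll": 0},
  ],
)

```text
time_s: 9.7
tool_pos: [0.5581, 0.0474, 0.1773]
orientation: [0.707, 0.708, -0.0, -0.0]
ft_force: [0.5, -0.4, -0.2]
gripper_width: 0.004
```

Request:
apply_moves(
  steps=[
    {"travel": [0.5, 0, 0], "roll": 0},
    {"travel": [0.98, 0, 0], "roll": 0},
    {"travel": [0.98, 0, 0.3], "roll": 0},
    {"travel": [0.98, 0, 0.7], "roll": 0},
    {"travel": [0.98, 0, 0.95], "roll": 0},
    {"travel": [0.98, 0, 1], "roll": 0},
    {"travel": [0.98, 0, 1], "roll": 0},
  ],
)

```text
time_s: 10.58
tool_pos: [0.5587, 0.1435, 0.0779]
orientation: [0.708, 0.707, 0.0, 0.0]
ft_force: [0.1, 0.4, 0.1]
gripper_width: 0.002
```

```bash
python3 - <<'E'
from h import *
s=robot.sense();print(s["time_s"],s["tool_pos"],s["ft_force"])
m=robot.camera_model("scene")
cv2.imwrite("pics/s4.png",np.hstack([cv2.resize(robot.grab_frame(n)[y:y+130,x:x+130],None,fx=3,fy=3) for n,x,y in(("side",235,130),("scene",260,120))]))
E
```

```text
10.575 [0.5586687  0.1434919  0.07793997] [0.12232951 0.35590106 0.10399891]
```

View pics/s4.png

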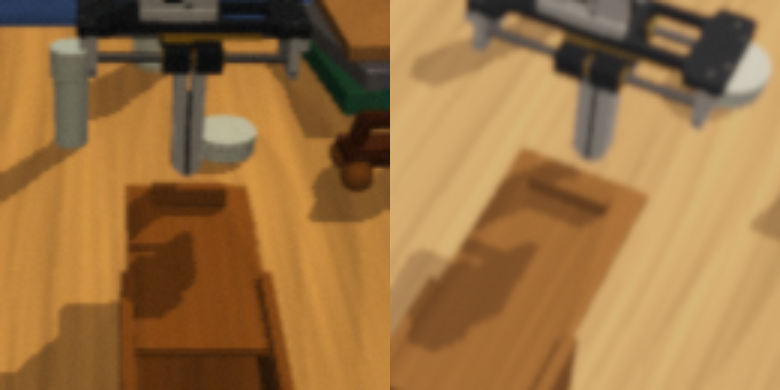

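The shut fingers are behind the bar's outer face, with the tip at about (190,170) in the left panel. I start pushing gently.

Request:
apply_moves(
  steps=[
    {"travel": [-0.08, 0, 0.02], "roll": 0},
    {"travel": [-0.16, 0, 0.02], "roll": 0},
    {"travel": [-0.22, 0, 0.02], "roll": 0},
    {"travel": [-0.28, 0, 0.02], "roll": 0},
    {"travel": [-0.34, 0, 0.02], "roll": 0},
    {"travel": [-0.4, 0, 0.02], "roll": 0},
  ],
)

```text
time_s: 11.42
tool_pos: [0.5581, 0.1045, 0.0758]
orientation: [0.707, 0.707, 0.0, -0.0]
ft_force: [0.9, 1.7, 1.1]
gripper_width: 0.004
```

Request:
apply_moves(
  steps=[
    {"travel": [-0.1, 0, 0], "roll": 0},
    {"travel": [-0.2, 0, 0], "roll": 0},
    {"travel": [-0.3, 0, 0], "roll": 0},
    {"travel": [-0.4, 0, 0], "roll": 0},
    {"travel": [-0.5, 0, 0], "roll": 0},
    {"travel": [-0.6, 0, 0], "roll": 0},
    {"travel": [-0.7, 0, 0], "roll": 0},
    {"travel": [-0.8, 0, 0], "roll": 0},
    {"travel": [-0.9, 0, 0], "roll": 0},
    {"travel": [-0.9, 0, 0], "roll": 0},
  ],
)

```text
time_s: 12.68
tool_pos: [0.558, 0.013, 0.0752]
orientation: [0.708, 0.707, -0.001, 0.001]
ft_force: [-0.5, -1.2, -0.4]
gripper_width: 0.006
```

```bash
python3 - <<'E'
from h import *
s=robot.sense();print(s["time_s"],s["tool_pos"],s["ft_force"])
cv2.imwrite("pics/s5.png",np.hstack([cv2.resize(robot.grab_frame(n)[y:y+190,x:x+190],None,fx=2.1,fy=2.1) for n,x,y in(("side",215,140),("scene",190,160))]))
E
```

```text
12.675 [0.55801817 0.01300375 0.07521091] [-0.45923071 -1.21160583 -0.40507877]
```

View pics/s5.png

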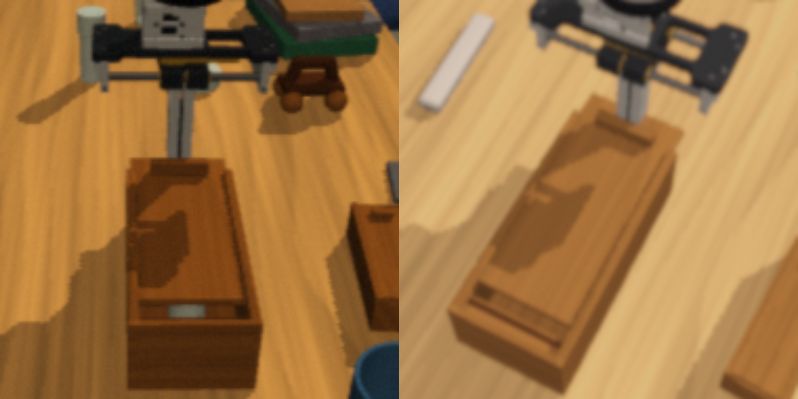

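The lid is about 30 mm open and moving freely, with the canister still upright beneath it. The last part goes in stages, over the ridge.

Request:
apply_moves(
  steps=[
    {"travel": [-0.06, 0, 0], "roll": 0},
    {"travel": [-0.12, 0, 0], "roll": 0},
    {"travel": [-0.18, 0, 0], "roll": 0},
    {"travel": [-0.22, 0, 0], "roll": 0},
    {"travel": [-0.25, 0, 0], "roll": 0},
    {"travel": [-0.28, 0, 0], "roll": 0},
  ],
)

```text
time_s: 13.52
tool_pos: [0.5578, -0.0134, 0.0752]
orientation: [0.707, 0.707, -0.0, -0.0]
ft_force: [-0.1, 1.6, -1.6]
gripper_width: 0.006
```

Request:
apply_moves(
  steps=[
    {"travel": [-0.02, 0, 0], "roll": 0},
    {"travel": [-0.03, 0, 0], "roll": 0},
    {"travel": [-0.04, 0, 0], "roll": 0},
    {"travel": [-0.04, 0, 0], "roll": 0},
  ],
)

```text
time_s: 14.02
tool_pos: [0.5578, -0.017, 0.0753]
orientation: [0.707, 0.707, 0.0, -0.001]
ft_force: [0.2, 4.3, -2.0]
gripper_width: 0.007
```

Request:
apply_moves(
  steps=[
    {"travel": [-0.01, 0, 0], "roll": 0},
    {"travel": [-0.02, 0, 0], "roll": 0},
    {"travel": [-0.02, 0, 0], "roll": 0},
    {"travel": [-0.02, 0, 0], "roll": 0},
  ],
)

```text
time_s: 14.52
tool_pos: [0.5578, -0.0171, 0.0753]
orientation: [0.707, 0.707, 0.001, -0.002]
ft_force: [0.2, 8.1, -0.5]
gripper_width: -0.0
```

Request:
apply_moves(
  steps=[
    {"travel": [-0.01, 0, 0], "roll": 0},
    {"travel": [-0.02, 0, 0], "roll": 0},
    {"travel": [-0.03, 0, 0], "roll": 0},
    {"travel": [-0.04, 0, 0], "roll": 0},
    {"travel": [-0.04, 0, 0], "roll": 0},
  ],
)

```text
time_s: 15.15
tool_pos: [0.5578, -0.0172, 0.0755]
orientation: [0.706, 0.708, 0.004, -0.004]
ft_force: [-0.7, 16.3, -0.6]
gripper_width: 0.006
```

A hard stop holds at 16 N with no further motion. I back off, rise and look.

Request:
apply_moves(
  steps=[
    {"travel": [0.1, 0, 0], "roll": 0},
    {"travel": [0.3, 0, 0], "roll": 0},
    {"travel": [0.4, 0, -0.3], "roll": 0},
    {"travel": [0.4, 0, -0.8], "roll": 0},
    {"travel": [0.4, 0, -1], "roll": 0},
    {"travel": [0.4, 0, -1], "roll": 0},
  ],
)

```text
time_s: 15.9
tool_pos: [0.5596, 0.0164, 0.1783]
orientation: [0.707, 0.707, 0.002, 0.003]
ft_force: [0.0, -0.3, -0.5]
gripper_width: 0.006
```

```bash
python3 - <<'E'
from h import *
s=robot.sense();print(s["time_s"],s["tool_pos"],s["ft_force"])
cv2.imwrite("pics/s6.png",np.hstack([cv2.resize(robot.grab_frame(n)[y:y+140,x:x+140],None,fx=2.8,fy=2.8) for n,x,y in(("side",240,190),("scene",200,210))]))
# predicted: lid rear edge, bar outer top face for opening 0 / 0.01 
for n in("side","scene"):
    m=robot.camera_model(n);o=np.array([(240,190),(200+140,210)][n=="scene"])
    for op in(0,.01):
        P=[[.5583+dx,-.1165+.085+op+dy,z] for dx,dy,z in((-.03,-.006,.086),(.03,-.006,.086),(-.05,.03,.07),(.05,.03,.07))]
        p=proj(m,P); print(n,op,((p-[(240,190),(200,210)][n=="scene"])*2.8+[[0,0],[392,0]][n=="scene"]).round(0).tolist())
E
```

```text
15.9 [0.55955485 0.01641364 0.1783415 ] [ 0.02142202 -0.2660336  -0.52739117]
side 0 [[131.0, 97.0], [211.0, 97.0], [103.0, 88.0], [231.0, 88.0]]
side 0.01 [[131.0, 90.0], [210.0, 90.0], [103.0, 81.0], [230.0, 81.0]]
scene 0 [[606.0, 47.0], [684.0, 80.0], [604.0, 11.0], [730.0, 64.0]]
scene 0.01 [[612.0, 36.0], [690.0, 69.0], [611.0, 1.0], [736.0, 53.0]]
```

View pics/s6.png

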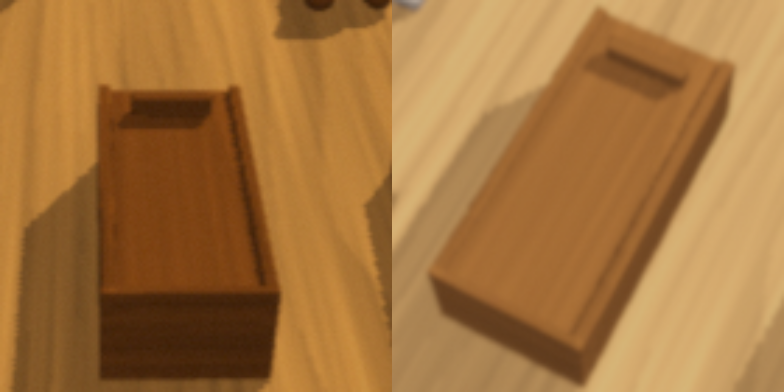

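The lid is flush with the box end. Its bar's edges match the opening-0 prediction at about (131–211, 97) in the side panel and (606,47)–(686,80) in the scene panel.

```bash
python3 -c "
from workcell import robot
print(robot.close_job())"
```

```text
the job is handed in; nothing more can be done
None
```

The canister is upright in the big wooden box and the lid is fully shut. I handed the job in at about 16 s of robot time, with the arm clear of everything.

- **Canister:** I gripped it (33.7 mm measured against 34 mm stated) and lowered it until it touched the box floor at about 6 N. I released it with a small opening. Pictures after release showed it standing free and upright. One part-way through closing still showed its top under the lid; once the lid was shut it could not be seen.
- **Lid:** I pushed the bar with the shut fingers, over the ridge, until it reached a hard stop. The tool stopped at y = -0.0171 m (predicted -0.0175) and did not move further as the force rose from 8 to 16 N.
- **Final pictures:** the lid was flush with the box end, and its bar was where it should be for an opening of 0 in both views, to about a pixel.

No check failed. The three cameras put the box's centre up to 6 mm apart along y, so I used a mid value. The hard stop agreed with it to within 1 mm.

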